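Take the mould plate's locking cap off the loaf maker

TASK

The mould plate of the loaf maker has to come out for washing, so raise the lid by its bar handle to about 80 degrees from closed, never past upright, and let go of it: the stiff hinge holds it there. Then loosen the orange locking cap in the middle of the plate; nobody remembers which way round its thread goes, so try one way and, if it stops almost at once, the other, and never wrench or pull it hard while it is still locked. Lift the freed cap well clear of the stud (about 10 cm) and finish still holding it in the air with the lid left as you set it, and leave the jars, scoop, tin, coaster and mug where they are.

Things in the scene. Friction and masses are not known exactly. Their poses are not given: they have to be found in the camera images.
- maker: White clamshell loaf maker, fixed, 225 mm deep (x), 260 wide (y), rim 64 high, 118 high with lid shut. Origin: under the casing, 100 mm behind its front face; z up, x from the front (robot side) to the hinge. The dark mould plate under the lid has two wells 21 mm deep left and right of a 70 mm wide centre web, whose top is at z = 50 mm; the cap sits on the web at x = -30, y = 0.
- maker_lid (a joint): Lid angle in rad: 0 shut, growing as the front edge rises, 1.57 upright, stop at 2.0. It starts between shut and about 14 degrees ajar. Stiff friction hinge (about 1 N m, plus the 0.35 to 0.65 kg lid's weight; 5 to 8 N up at the handle): it stays where it is left.
- lid_hinge (a point): Point on the hinge axis (parallel to the maker's y), midway along it, at x = 85, y = 0, z = 66 mm of the maker.
- lid_handle (a point): Middle of the lid's black round bar handle, 12 mm thick, 130 long, parallel to the hinge axis. Lid shut: 227 mm in front (maker -x) of the hinge axis and 22 mm above it, the bar's centre 42 mm from the lid's front face; a post at each end. The lid reaches 185 mm from the hinge; its shell is 52 mm deep.
- cap: Orange die-cast locking cap, loose, 110 to 220 g: block 50 mm long (its x), 40 wide (its y: flat sides to grip), 42 high, thin white line along x on top. Origin: centre of its underside; z up. Sits on the stud by a short coarse thread of either hand, which cannot be seen. Turned the wrong way it stops dead after about 8 degrees. It does not rise while turning.
- cap_grip (a point): Point on the cap's axis, 27 mm above its underside: good height to grip its flat sides. A grip of 25 N is plenty: the cap turns almost freely the right way, while at the wrong-way stop the wrist feels 0.3 N m and more at once. Let go of, it stays where it was turned to.
- stud: Steel stud fixed in the web under the cap, 17 mm shaft with a cross head, 18 mm high. Origin at its foot, on the web's top. Turned the loosening way, the cap is free of it between 45 and 95 degrees from its starting angle (70 is best; at about 100 it stops) and then lifts straight up off it.
- jar_flour: Clip-lid glass jar with white contents, 88 mm across, 130 mm high, standing free; origin centre of underside. Leave alone.
- jar_oats: Clip-lid glass jar with brown contents, same size and origin. Leave alone.
- scoop: Red plastic scoop, 160 mm long, 50 mm wide, 35 mm high; origin under its bowl. Leave alone.
- tin: Round aluminium cake tin, open, 170 mm across, 55 mm high; origin centre of underside. Leave alone.
- coaster: Round wooden coaster 96 mm across, 9 mm thick; origin centre of underside. Leave alone.
- mug: Blue mug 76 mm across, 90 mm high; origin centre of underside. Leave alone.

How it is judged:
On the way, in this order (a step that is already met when the one before it is completed fails the run):
1. the lid stands at about 80 degrees (72 to 88) and has been let go of (value of joint maker_lid between 1.256 and 1.536 rad and contact force between the fingers and maker below 0.2 N), for 0.3 s.
2. the cap is gripped and lifted off the stud, at least 25 mm up (z of cap in the frame of maker above 0.075 m and contact force between the fingers and cap above 1 N), for 0.2 s.
At the end, for the whole second after the job is handed in: The fingers still grip the cap and hold it at rest, its underside at least 60 mm above the web it sat on, touching neither loaf maker nor stud; the lid stands untouched by the arm between 72 and 88 degrees; jars, scoop, tin, coaster and mug are within 25 mm of where they started (value of joint maker_lid between 1.256 and 1.536 rad and z of cap in the frame of maker above 0.11 m and contact force between the fingers and cap above 1 N and contact force between cap and maker below 0.1 N and contact force between cap and stud below 0.1 N and contact force between the arm and maker below 0.2 N and linear speed of cap below 0.05 m/s and distance of each of jar_flour, jar_oats, scoop, tin, coaster, mug from where it was at the start of the episode below 0.025 m); the arm keeps its last pose, push and grip.
It fails at once if the lid is swung past upright (over 95 degrees) (value of joint maker_lid above 1.66 rad).
It fails at once if the cap is wrenched or pulled hard (over 60 N) against its stud (contact force between cap and stud above 60 N).
It fails at once if a jar, the scoop, tin, coaster or mug is pushed away (over 40 mm) or a jar or the mug tipped (distance of any of jar_flour, jar_oats, scoop, tin, coaster, mug from where it was at the start of the episode above 0.04 m or angle between any of jar_flour, jar_oats, mug's own z axis and vertical above 0.5 rad).
It also fails if it takes over 72 s, if anything falls off the work surface, if the arm or the gripper's body presses on something with over 40 N, if the wrist force passes 120 N, or if a joint passes its speed limit or range.

ROBOT

A 6-joint arm with a two-finger parallel gripper is mounted at the origin on the work surface. World frame = base frame: x ahead of the robot, y to its left, z up, the work surface at z = 0. Lengths are in m, angles in rad, forces in N, time in s.
With the tool pointing down it reaches from about 0.35 to 0.8 m from the base axis. Payload 7.3 kg.
Tool frame: the origin (TCP) lies between the finger pads; the fingertips stand 25 mm ahead of it and the grasp point (between the pads) lies 6 mm ahead of it (ctrl.tip_reach is the distance from the TCP to the fingertips, in m); z points along the fingers, y is the line along which they close (so a half turn about z gives the same grasp; the last joint's range is limited). The gripper opens to 85 mm and grips with 20 to 120 N. Pads are 22 mm wide; open, the fingers measure 114 mm over their backs; the gripper's body (76 mm by 85 mm) begins 54 mm behind the grasp point. The pads swing forward as they close: fully open they stand 13 mm farther back than shut.
Start: joints at [-1.463, 0.342, 1.524, -0, 1.275, -0.146], TCP at [0.132, -0.508, 0.256] pointing down, gripper open.
Joint ranges: [-2.53, 2.53], [-0.77, 2.02], [0.04, 2.7], [-1, 4.14], [0.28, 2.66], [-3.11, 3.11]. Speed limits (rad/s): [2.57, 2.57, 3.14, 3.14, 3.14, 3.14].

INTERFACE

Orientations are given as a unit quaternion [x, y, z, w].
In Python, from workcell import state, get_image, get_calibration, ticket, recognise, cut_out, mark_of, ctrl gives the robot as it stands. The module is installed in compiled form; this text tells all that it offers.
- The arm moves only by the tool apply_moves, never from a script. Its argument "deltas" is a list of rows, each a list of 3 entries, a list of its own where there are three numbers: the shift along the tool's x, y, z each as a share of 25 mm, from -1 to 1, then the turn about the tool's z as a share of 6 degrees, from -1 to 1, then the opening, from -1 (shut) to 1 (fully open). A call has 1 to 10 rows; each row shifts and turns the commanded pose from where the row before left it, along the tool's axes as they then stand; what a row does not reach is not made up. A row lasts 1/8 s, in which the tool goes at most 62.5 mm and 10.7 degrees, less where a joint would pass 70% of its speed; a pose out of reach is approached as far as the arm can. A call with a number of a shift or a turn outside -1 to 1 is refused whole. A call with a gripper value outside its range is refused whole. The fingers move at their own pace and stop on an object; "grip_force" is the grip in N (left out, the last holds). Time passes only in rows, so rows that do not move let the fingers close. It gives the time, the measured TCP pose, the force, the opening and the grip force at its end, in the units of the state.
- state(): the state, without advancing time (a new reading comes with each control period).
- get_image(name): name is "scene" or "side" or "wrist"; returns the picture (400x640x3 uint8, red, green, blue); there is no depth.
- get_calibration(name): a dict with "vfov" (degrees; the focal length in pixels is half the picture's height over the tangent of half this angle, whatever the lens; pixels are square), "cx", "cy" (the principal point, pixels), "camera_from_world" (4x4, takes a point from world to camera coordinates). Camera axes: x right, y up, looking along -z (the intrinsics and any distortion apply to the point x, -y, -z); pixel columns grow to the right and rows downward; lengths in m; the calibration is good to about 2 mm. A picture is of the moment at which its call begins: read the wrist's pose just before it. get_calibration takes no time and is no camera call; for the wrist camera it gives the pose at the moment of the call.
- ticket.close_job(): hands the job in; it is judged then, once.
Trained networks look in the newest picture that a camera, given by its name, has taken for a name from the list of things; names that differ only in an ending like _2 or _b are one class to them, and where a whole thing is asked for, a point or a joint stands for the part that bears it (a point fixed in the world has none). Each returns a list of dicts, best first, with "p" (0 to 1); they miss things now and then, are a little off and sometimes report something else, mostly with a low value. They report only what shows in the picture. A call takes as long as a camera call.
- recognise(camera, name): "xyz" ([x, y, z] in m, in the coordinates of the camera as it stood for that picture, good to about 4 mm: the middle of the surface that is visible of it).
- cut_out(camera, name): "region" (400x640 bool, what is visible of it).
- mark_of(camera, name): "xyz" ([x, y, z] in m, in the coordinates of the camera as it stood for that picture, good to about 4 mm: a listed point, or the origin of a listed thing).
The state is a dict: "time_s": time; "q": joint angles; "qvel": joint speeds; "joint_torque": joint torques, N m; "position": TCP position; "tcp_rot": TCP orientation; "contact_force": force on the tool from outside, world axes, zero at the start; "wrist_torque": the same for the moment, N m; "width": finger opening in m; "gripper_force": force on a finger pad.
Only numpy, scipy, OpenCV 4.12 (cv2) and the standard library are available. Lean on these libraries where they do the work, as an engineer would, in place of code of your own. Each camera call takes 0.05 s, during which the arm holds its last target. There are 200 camera calls.

## Working session

There is one attempt and no reset: what is moved stays moved. The work goes in short steps, Python scripts to look and compute and a tool call to move; the robot and the scene stay as the last step left them, time stands still between calls to the robot, and variables do not carry over. Pictures are saved under pics/ and viewed, at most 10 in all, crops included, and the job is handed in when it is done.

Besides the shell and the picture viewer there is one more tool, called after "Emit:" in YAML: its name, and indented under it one key for each argument. apply_moves: Moves the arm, as the interface text tells. Shift numbers are shares of 25 mm and turn numbers shares of 6 degrees, none past 1 either way. Its arguments: {"type":"object","properties":{"deltas":{"type":"array"},"grip_force":{"type":"number"}},"required":["deltas"]}

```bash
mkdir -p pics
cat > h.py <<'E'
import numpy as np, cv2
from workcell import *
from scipy.spatial.transform import Rotation as R
def w(cam,p):
    T=np.array(get_calibration(cam)["camera_from_world"]); return (np.linalg.inv(T)@np.r_[p,1])[:3]
def marks(cam,names):
    for n in names:
        print(cam,n,[(np.round(w(cam,d["xyz"]),4).tolist(),round(d["p"],2)) for d in mark_of(cam,n)[:2]])
def snap(cam,f): 
    im=get_image(cam); cv2.imwrite("pics/"+f,im[:,:,::-1]); return im
E
python3 - <<'E'
from h import *
for c in("scene","side"):
    snap(c,c+"0.png"); marks(c,["maker","lid_handle","lid_hinge","jar_flour","jar_oats","scoop","tin","coaster","mug"])
s=state();print(s["time_s"],s["position"],s["tcp_rot"],s["width"])
a=cv2.imread("pics/scene0.png");b=cv2.imread("pics/side0.png")
E
```

```text
scene maker [([0.5992, -0.0312, 0.0009], 0.62), ([0.3861, -0.4929, -0.0], 0.52)]
scene lid_handle [([0.461, -0.0567, 0.0999], 0.77), ([0.4443, 0.5124, 0.0015], 0.21)]
scene lid_hinge [([0.6849, -0.0181, 0.065], 0.94)]
scene jar_flour [([0.5874, 0.3874, -0.0047], 0.64)]
scene jar_oats [([0.6947, -0.3818, -0.0024], 0.55)]
scene scoop [([0.4442, 0.3933, 0.0032], 0.77), ([0.3865, -0.4886, -0.0022], 0.22)]
scene tin [([0.3867, -0.4927, -0.0017], 0.59), ([0.5996, -0.0346, -0.0009], 0.31)]
scene coaster [([0.5487, -0.3546, -0.0006], 0.73)]
scene mug [([0.4423, 0.5142, 0.0038], 0.79), ([0.6956, -0.3841, -0.0069], 0.35)]
side maker []
side lid_handle [([0.4654, -0.056, 0.0965], 0.78)]
side lid_hinge [([0.6843, -0.0177, 0.0648], 0.74)]
side jar_flour [([0.5843, 0.3899, 0.001], 0.63)]
side jar_oats [([0.692, -0.3819, -0.001], 0.71)]
side scoop [([0.4446, 0.3927, -0.0031], 0.71), ([0.6957, -0.3843, -0.002], 0.68)]
side tin [([0.3849, -0.4903, 0.0019], 0.9)]
side coaster [([0.547, -0.3535, 0.0016], 0.89)]
side mug [([0.4443, 0.5129, -0.0017], 0.71), ([0.6041, -0.0368, 0.0016], 0.47)]
1.0 [ 0.13183667 -0.50819083  0.25631979] [ 9.91960813e-01  1.26545419e-01 -6.20376331e-06  4.88060122e-05] 0.08547708224054221
```

View pics/scene0.png

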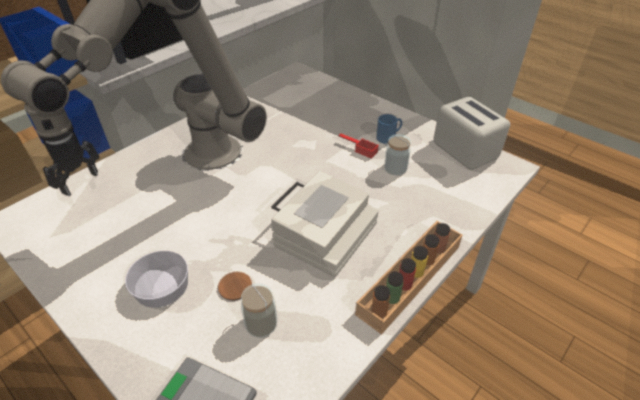

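View pics/side0.png

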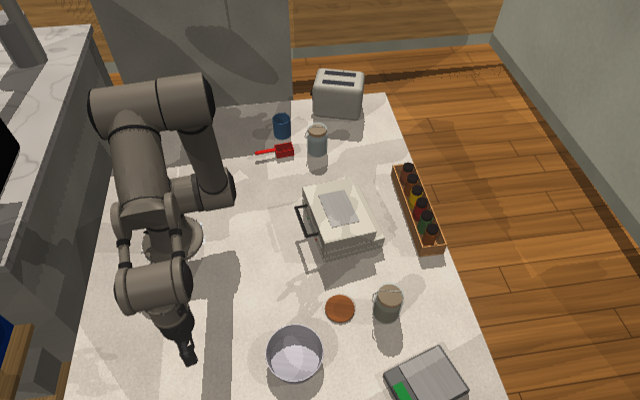

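The scene view has the maker at about (320,230), with its bar at (288,195). The side view agrees, and the network points match both pictures and the given sizes. The maker's yaw is about 10° and the lid is about 3° ajar. I'll turn the tool and move above the bar.

Emit:
apply_moves:
  deltas:
    - [[0,0,0],-1,-0.3]
    - [[0,0,0],-1,-0.3]
    - [[0,0,0],-1,-0.3]
    - [[0,0,0],-1,-0.3]
    - [[0,0,0],-1,-0.3]
    - [[0,0,0],-1,-0.3]
    - [[0,0,0],-1,-0.3]
    - [[0,0,0],-1,-0.3]
    - [[0,0,0],-1,-0.3]
    - [[0,0,0],-1,-0.3]
  grip_force: 20

```text
time_s: 2.25
position: [0.1318, -0.5082, 0.2563]
tcp_rot: [0.795, 0.607, -0.0, 0.0]
contact_force: [-0.2, 0.5, -0.3]
width: 0.0296
gripper_force: 0.0
```

Emit:
apply_moves:
  deltas:
    - [[0,0,0],-1,-0.3]
    - [[0,0,0],-1,-0.3]
    - [[0,0,0],-1,-0.3]
    - [[0,0,0],-1,-0.3]
    - [[0,0,0],-0.23,-0.3]
    - [[0.97,1,0],0,-0.3]
    - [[0.97,1,0],0,-0.3]
    - [[0.97,1,0],0,-0.3]
    - [[0.97,1,0],0,-0.3]
    - [[0.97,1,0],0,-0.3]

```text
time_s: 3.5
position: [0.2346, -0.3663, 0.2564]
tcp_rot: [0.644, 0.765, -0.0, 0.0]
contact_force: [0.5, -0.4, 0.5]
width: 0.0303
gripper_force: 0.0
```

Emit:
apply_moves:
  deltas:
    - [[0.97,1,0],0,-0.3]
    - [[0.97,1,0],0,-0.3]
    - [[0.97,1,0],0,-0.3]
    - [[0.97,1,0],0,-0.3]
    - [[0.97,1,0],0,-0.3]
    - [[0.97,1,0],0,-0.3]
    - [[0.97,1,0],0,-0.3]
    - [[0.97,1,0],0,-0.3]
    - [[0,0,0],0,-0.3]
    - [[0,0,0],0,-0.3]

```text
time_s: 4.75
position: [0.3975, -0.1419, 0.2563]
tcp_rot: [0.643, 0.766, -0.0, 0.0]
contact_force: [-1.0, 0.3, 0.7]
width: 0.0296
gripper_force: 0.0
```

Run:
```python
from h import *
s=state();print(s["time_s"],s["position"],R.from_quat(s["tcp_rot"]).as_matrix().round(3).tolist(),s["width"],s["q"])
for c in ("wrist","scene","side"):
    snap(c,c+"1.png"); marks(c,["lid_handle","lid_hinge","maker"])
```

```text
4.75 [ 0.39747723 -0.1418813   0.25628577] [[-0.172, 0.985, -0.0], [0.985, 0.172, -0.0], [-0.0, -0.0, -1.0]] 0.029633326132480972 [-5.24580332e-01  1.52369951e-01  1.78199137e+00 -4.69968722e-04
  1.20720319e+00 -6.97328453e-01]
wrist lid_handle [([0.4574, -0.0583, 0.0999], 0.92)]
wrist lid_hinge []
wrist maker [([0.5964, -0.0382, -0.0045], 0.92)]
scene lid_handle [([0.4598, -0.0563, 0.0973], 0.56)]
scene lid_hinge [([0.6855, -0.0188, 0.0652], 0.85)]
scene maker [([0.5975, -0.0359, 0.0016], 0.79)]
side lid_handle [([0.6965, -0.3821, -0.0009], 0.63), ([0.4629, -0.0551, 0.0968], 0.57)]
side lid_hinge [([0.6856, -0.0184, 0.0682], 0.76)]
side maker [([0.6045, -0.0352, 0.0008], 0.8)]
```

View pics/wrist1.png

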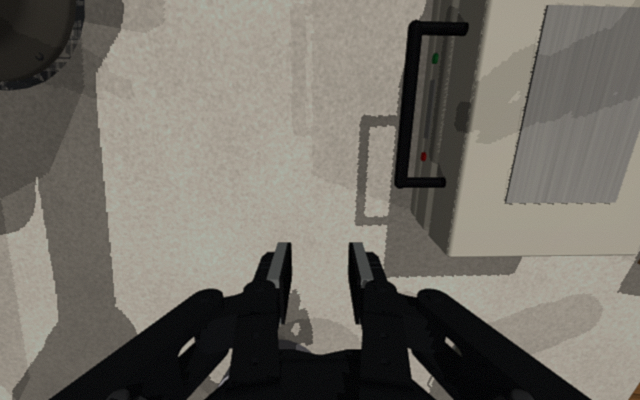

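The wrist view shows the bar from (413,25) to (400,183), ahead and to the right of the fingers. I'll project its ends onto z≈0.098 to check the yaw.

```bash
cat >> h.py <<'E'
def ray(cam,u,v,z):
    c=get_calibration(cam); f=200/np.tan(np.radians(c["vfov"]/2)); T=np.linalg.inv(np.array(c["camera_from_world"]))
    d=T[:3,:3]@np.array([(u-c["cx"])/f,-(v-c["cy"])/f,-1]); o=T[:3,3]; return o+d*(z-o[2])/d[2]
E
python3 - <<'E'
from h import *
a=ray("wrist",413.5,30,.097);b=ray("wrist",401,182,.097);print(a,b,np.linalg.norm(a-b),(a+b)/2,np.degrees(np.arctan2(*(a-b)[[1,0]]))-90)
c=ray("wrist",448,255,.11);d=ray("wrist",490,2,.11);print(np.degrees(np.arctan2(*(d-c)[[1,0]]))-90); print(get_calibration("wrist").keys())
E
```

```text
[0.448926   0.00558444 0.097     ] [ 0.47155401 -0.12124103  0.097     ] 0.12882828371625563 [ 0.46024    -0.05782829  0.097     ] 10.116179971881422
8.928258360203913
dict_keys(['vfov', 'cx', 'cy', 'camera_from_world'])
```

Emit:
apply_moves:
  deltas:
    - [[0.58,0.61,0],0,-0.25]
    - [[0.58,0.61,0],0,-0.25]
    - [[0.58,0.61,0],0,-0.25]
    - [[0.58,0.61,0],0,-0.25]
    - [[0.58,0.61,0],0,-0.25]
    - [[0,0,0.8],0,-0.25]
    - [[0,0,0.8],0,-0.25]
    - [[0,0,0.8],0,-0.25]
    - [[0,0,0.8],0,-0.25]
    - [[0,0,0],0,-0.25]

```text
time_s: 6.6
position: [0.4595, -0.0569, 0.1752]
tcp_rot: [0.643, 0.766, -0.001, -0.001]
contact_force: [-0.4, -0.0, 0.6]
width: 0.0317
gripper_force: 0.0
```

Run:
```python
from h import *
print(state()["position"]);snap("wrist","wrist2.png"); marks("wrist",["lid_handle"])
```

```text
[ 0.45946568 -0.05685014  0.17519827]
wrist lid_handle [([0.4608, -0.0576, 0.1018], 0.79)]
```

View pics/wrist2.png

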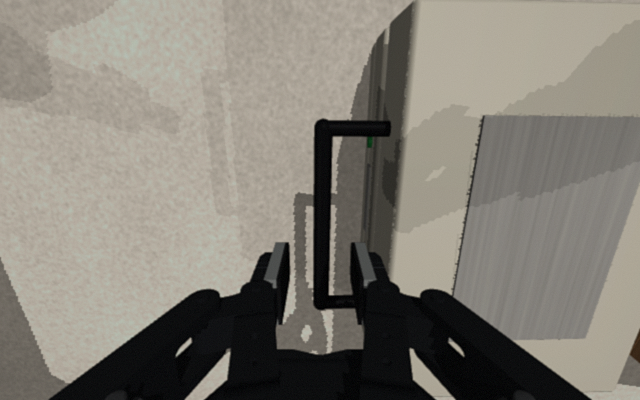

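The bar at column 321 lies midway between the fingers. I'll go down and close on it.

Emit:
apply_moves:
  deltas:
    - [[0,0,0.72],0,-0.25]
    - [[0,0,0.72],0,-0.25]
    - [[0,0,0.72],0,-0.25]
    - [[0,0,0.72],0,-0.25]
    - [[0,0,0],0,-0.25]
    - [[0,0,0],0,-1]
    - [[0,0,0],0,-1]
    - [[0,0,0],0,-1]
    - [[0,0,0],0,-1]
  grip_force: 25

```text
time_s: 7.82
position: [0.4603, -0.0574, 0.1047]
tcp_rot: [0.643, 0.766, -0.0, 0.0]
contact_force: [-3.6, -3.3, 2.0]
width: 0.0108
gripper_force: 26.6
```

```bash
python3 -c "
import numpy as np
p=np.radians(np.linspace(8.2,85.2,21));r=228/25
print(np.c_[-np.diff(np.cos(p))*r,-np.diff(np.sin(p))*r].round(2).tolist())"
```

```text
[[0.11, -0.6], [0.15, -0.59], [0.19, -0.58], [0.23, -0.57], [0.26, -0.55], [0.3, -0.53], [0.34, -0.51], [0.37, -0.49], [0.4, -0.46], [0.43, -0.43], [0.46, -0.4], [0.49, -0.37], [0.51, -0.34], [0.53, -0.3], [0.55, -0.27], [0.57, -0.23], [0.58, -0.19], [0.59, -0.15], [0.6, -0.11], [0.61, -0.07]]
```

Emit:
apply_moves:
  deltas:
    - [[0,0.11,-0.6],0,-1]
    - [[0,0.15,-0.59],0,-1]
    - [[0,0.19,-0.58],0,-1]
    - [[0,0.23,-0.57],0,-1]
    - [[0,0.26,-0.55],0,-1]
    - [[0,0.3,-0.53],0,-1]
    - [[0,0.34,-0.51],0,-1]
    - [[0,0.37,-0.49],0,-1]
    - [[0,0.4,-0.46],0,-1]
    - [[0,0.43,-0.43],0,-1]

```text
time_s: 9.07
position: [0.5216, -0.0473, 0.2378]
tcp_rot: [0.643, 0.766, -0.007, -0.005]
contact_force: [-34.5, -11.7, 25.0]
width: 0.011
gripper_force: 28.1
```

The force is mostly radial, pushing outward, so I'll ease out about 4 mm and re-read it.

Emit:
apply_moves:
  deltas:
    - [[0,-0.12,-0.12],0,-1]
    - [[0,0,0],0,-1]

```text
time_s: 9.32
position: [0.5237, -0.047, 0.2408]
tcp_rot: [0.643, 0.766, -0.002, -0.001]
contact_force: [-11.1, -7.0, 10.2]
width: 0.0107
gripper_force: 25.9
```

Run:
```python
from h import *
s=state();print(s["position"],s["contact_force"],s["wrist_torque"])
for c in ("wrist","scene","side"):
    get_image(c); marks(c,["lid_handle","lid_hinge"])
```

```text
[ 0.52372902 -0.04699568  0.24076233] [-11.14109752  -6.95326655  10.21751192] [-1.21185995  2.08075962 -0.0688072 ]
wrist lid_handle [([0.521, -0.0495, 0.2271], 0.81)]
wrist lid_hinge [([0.5699, -0.0399, 0.048], 0.59)]
scene lid_handle [([0.5241, -0.0463, 0.2239], 0.95)]
scene lid_hinge [([0.6849, -0.0141, 0.0638], 0.64)]
side lid_handle [([0.5256, -0.0458, 0.2245], 0.79)]
side lid_hinge []
```

The bar has slid about 9 mm towards the tips. The lid holds itself at about 39°, so I'll re-seat the grip and squeeze harder.

Emit:
apply_moves:
  deltas:
    - [[0,0,0],0,-0.55]
    - [[0,0,0],0,-0.55]
    - [[0,-0.06,0.16],0,-0.55]
    - [[0,0,0.16],0,-0.55]
    - [[0,0,0],0,-1]
    - [[0,0,0],0,-1]
    - [[0,0,0],0,-1]
  grip_force: 60

```text
time_s: 10.65
position: [0.5235, -0.0458, 0.2313]
tcp_rot: [0.643, 0.766, -0.001, -0.001]
contact_force: [-3.0, -0.3, -3.6]
width: 0.0103
gripper_force: 58.3
```

Run:
```python
from h import *
s=state();print(s["position"],s["contact_force"])
for c in ("wrist","scene","side"):
    get_image(c); marks(c,["lid_handle"])
p=np.radians(np.linspace(44.2,80.5,11));r=228/25
print(np.c_[-np.diff(np.cos(p))*r,-np.diff(np.sin(p))*r].round(2).tolist())
```

```text
[ 0.52354196 -0.04579021  0.2312983 ] [-2.96215219 -0.34811112 -3.56903637]
wrist lid_handle [([0.5219, -0.0456, 0.2264], 0.67)]
scene lid_handle [([0.5226, -0.0473, 0.2298], 0.9)]
side lid_handle [([0.5273, -0.0448, 0.2243], 0.64)]
[[0.42, -0.4], [0.44, -0.37], [0.46, -0.35], [0.48, -0.32], [0.5, -0.28], [0.52, -0.25], [0.53, -0.22], [0.55, -0.18], [0.56, -0.15], [0.57, -0.11]]
```

Emit:
apply_moves:
  deltas:
    - [[0,0.42,-0.4],0,-1]
    - [[0,0.44,-0.37],0,-1]
    - [[0,0.46,-0.35],0,-1]
    - [[0,0.48,-0.32],0,-1]
    - [[0,0.5,-0.28],0,-1]
    - [[0,0,0],0,-1]

```text
time_s: 11.7
position: [0.5824, -0.0362, 0.2763]
tcp_rot: [0.643, 0.766, 0.001, 0.002]
contact_force: [0.3, -0.6, 1.8]
width: 0.0094
gripper_force: 60.2
```

Emit:
apply_moves:
  deltas:
    - [[0,0.52,-0.25],0,-1]
    - [[0,0.53,-0.22],0,-1]
    - [[0,0.55,-0.18],0,-1]
    - [[0,0.56,-0.15],0,-1]
    - [[0,0.57,-0.11],0,-1]
    - [[0,0.39,-0.06],0,-1]
    - [[0,0,0],0,-1]

```text
time_s: 12.58
position: [0.6588, -0.0237, 0.3009]
tcp_rot: [0.644, 0.765, 0.001, 0.002]
contact_force: [1.0, -4.0, 3.8]
width: 0.0097
gripper_force: 59.1
```

Run:
```python
from h import *
s=state();print(s["position"],s["contact_force"])
for c in ("scene","side"):
    snap(c,c+"3.png"); marks(c,["lid_handle","lid_hinge"])
```

```text
[ 0.6588147  -0.02367727  0.30092004] [ 0.95526008 -3.99052663  3.80870936]
scene lid_handle [([0.6608, -0.0244, 0.2932], 0.68)]
scene lid_hinge [([0.682, -0.0171, 0.0661], 0.56)]
side lid_handle [([0.6658, -0.0247, 0.2917], 0.64)]
side lid_hinge [([0.6883, -0.0215, 0.0713], 0.63)]
```

View pics/side3.png

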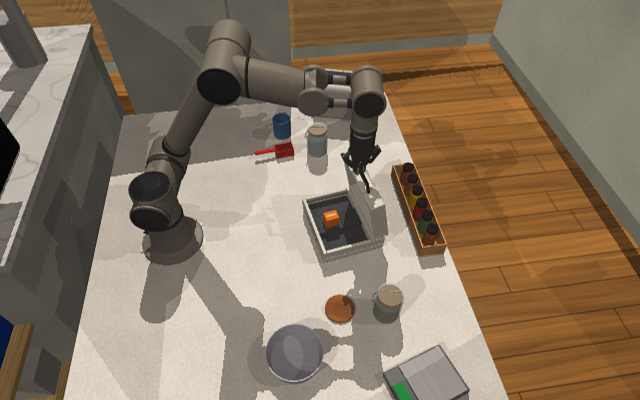

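The lid stands at about 78°: the handle is about 26 mm in front of the hinge line. The orange cap shows at (331,218). I'll let go and rise.

Emit:
apply_moves:
  deltas:
    - [[0,0,0],0,-0.5]
    - [[0,0,0],0,-0.4]
    - [[0,0,0],0,-0.4]
    - [[0,0,-0.6],0,-0.4]
    - [[0,0,-0.8],0,-0.4]
    - [[0,0,-0.8],0,-0.4]
    - [[0,-0.8,0],0,0.5]
    - [[0,-0.8,0],0,1]
    - [[0,-0.8,0],0,1]
    - [[0,-0.8,0],0,1]
  grip_force: 25

```text
time_s: 14.12
position: [0.5785, -0.0363, 0.3555]
tcp_rot: [0.643, 0.766, 0.0, 0.001]
contact_force: [0.3, -0.5, 0.8]
width: 0.085
gripper_force: 0.0
```

Run:
```python
from h import *
s=state();print(s["position"],s["contact_force"],s["q"].round(3) if hasattr(s["q"],"round") else s["q"])
for c in ("scene","side","wrist"):
    snap(c,c+"4.png"); marks(c,["lid_handle","lid_hinge","cap","cap_grip","stud"])
```

```text
[ 0.57852286 -0.03633868  0.35551466] [ 0.34249547 -0.48561773  0.7898498 ] [-0.195  0.394  1.176  0.     1.57  -0.368]
scene lid_handle [([0.6604, -0.023, 0.2931], 0.71)]
scene lid_hinge []
scene cap [([0.5707, -0.0417, 0.0537], 0.59)]
scene cap_grip []
scene stud [([0.3835, -0.4912, 0.0005], 0.31)]
side lid_handle [([0.6621, -0.0255, 0.2954], 0.74), ([0.5711, -0.0401, 0.0473], 0.3)]
side lid_hinge [([0.6843, -0.0185, 0.069], 0.77)]
side cap [([0.5764, -0.0408, 0.0516], 0.73)]
side cap_grip [([0.5709, -0.0389, 0.0808], 0.58)]
side stud []
wrist lid_handle [([0.6578, -0.0249, 0.2943], 0.75)]
wrist lid_hinge [([0.6815, -0.0234, 0.0657], 0.92)]
wrist cap [([0.569, -0.0425, 0.0494], 0.68)]
wrist cap_grip [([0.5719, -0.0397, 0.0765], 0.7)]
wrist stud []
```

View pics/wrist4.png

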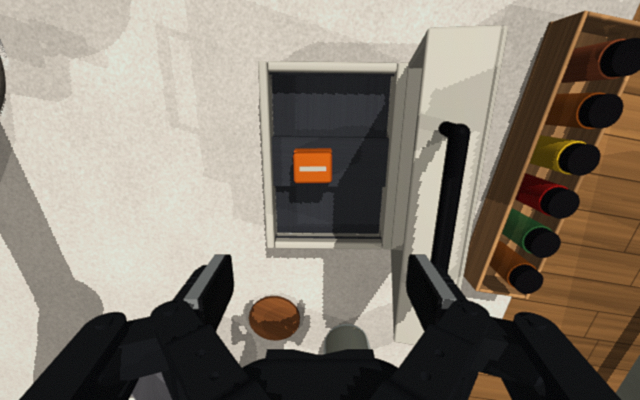

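The cap at (312,167) has its white line running almost along the tool's y. I'll measure the line's angle.

Run:
```python
from h import *
im=cv2.imread("pics/wrist4.png").astype(int)
b,g,r=im[...,0],im[...,1],im[...,2]
m=np.zeros(b.shape,bool); m[160:178,296:330]=True
m&=(b>120); v,u=np.nonzero(m); print(len(u),u.min(),u.max(),v.min(),v.max())
P=np.array([ray("wrist",a,c,.092)[:2] for a,c in zip(u,v)]); c=P.mean(0); _,S,V=np.linalg.svd(P-c); d=V[0]*np.sign(V[0][0])
print(c,np.degrees(np.arctan2(d[1],d[0])),S)
```

```text
104 300 325 167 170
[ 0.56900273 -0.03970959] 9.94435237419851 [0.09857772 0.01495595]
```

Emit:
apply_moves:
  deltas:
    - [[0,-0.3,0],1,1]
    - [[0,0,0],1,1]
    - [[0,0,0],1,1]
    - [[0,0,0],1,1]
    - [[0,0,0],1,1]
    - [[0,0,0],1,1]
    - [[0,0,0],1,1]
    - [[0,0,0],1,1]
    - [[0,0,0.5],1,1]
    - [[0,0,0.8],1,1]

```text
time_s: 16.27
position: [0.5719, -0.0377, 0.3221]
tcp_rot: [0.941, 0.34, 0.001, 0.001]
contact_force: [0.2, 0.8, -0.5]
width: 0.0855
gripper_force: 0.0
```

Emit:
apply_moves:
  deltas:
    - [[0,0,0.8],1,1]
    - [[0,0,0.8],1,1]
    - [[0,0,0.8],1,1]
    - [[0,0,0.8],1,1]
    - [[0,0,0.8],1,1]
    - [[0,0.08,0.8],0,1]
    - [[0,0,0],0,1]
    - [[0,0,0],0,1]

```text
time_s: 17.27
position: [0.5724, -0.0397, 0.2026]
tcp_rot: [0.996, 0.087, 0.001, 0.0]
contact_force: [0.5, -0.4, -0.3]
width: 0.0854
gripper_force: 0.0
```

Run:
```python
from h import *
s=state();print(s["position"],R.from_quat(s["tcp_rot"]).as_matrix()[:2,:2].round(3).tolist(),s["contact_force"],s["q"])
snap("wrist","wrist5.png"); marks("wrist",["cap","cap_grip"])
```

```text
[ 0.5723678  -0.03966128  0.2026432 ] [[0.985, 0.172], [0.172, -0.985]] [ 0.51024386 -0.37385687 -0.25686998] [-2.02714369e-01  4.75628935e-01  1.46857867e+00 -5.59097256e-05
  1.19611375e+00  1.19486314e+00]
wrist cap [([0.5723, -0.0428, 0.0476], 0.97)]
wrist cap_grip [([0.572, -0.0374, 0.0774], 0.57)]
```

View pics/wrist5.png

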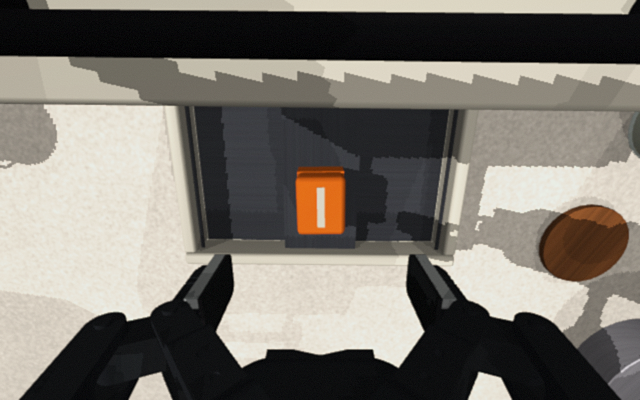

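The cap is centred (column 320) and its sides are parallel to the pads. I'll go down and grip at 25 N.

Emit:
apply_moves:
  deltas:
    - [[0,0,0.8],0,1]
    - [[0,0,0.8],0,1]
    - [[0,0,0.8],0,1]
    - [[0,0,0.8],0,1]
    - [[0,0,0.8],0,1]
    - [[0,0,0.78],0,1]
    - [[0,0,0],0,1]
  grip_force: 25

```text
time_s: 18.3
position: [0.5714, -0.0395, 0.0816]
tcp_rot: [0.996, 0.086, -0.001, -0.0]
contact_force: [-0.7, 0.8, -0.4]
width: 0.0859
gripper_force: 0.0
```

Emit:
apply_moves:
  deltas:
    - [[0,0,0],0,-1]
    - [[0,0,0],0,-1]
    - [[0,0,0],0,-1]
    - [[0,0,0],0,-1]
    - [[0,0,0],0,-1]

```text
time_s: 18.92
position: [0.5725, -0.0397, 0.0833]
tcp_rot: [0.996, 0.086, 0.001, 0.0]
contact_force: [-0.2, 0.3, 5.8]
width: 0.0399
gripper_force: 26.2
```

Run:
```python
from h import *
s=state();print(s["position"],s["contact_force"],s["wrist_torque"],s["width"])
```

```text
[ 0.5724885  -0.03970963  0.08328237] [-0.17274919  0.32787243  5.7884374 ] [0.02960996 0.13797566 0.01602147] 0.03991364249426686
```

Emit:
apply_moves:
  deltas:
    - [[0,0,-0.04],-0.5,-1]
    - [[0,0,0],-0.5,-1]
    - [[0,0,0],-0.5,-1]
    - [[0,0,0],-0.3,-1]

```text
time_s: 19.42
position: [0.572, -0.0398, 0.0833]
tcp_rot: [0.984, 0.18, 0.0, 0.0]
contact_force: [0.9, -2.2, -0.5]
width: 0.0398
gripper_force: 25.6
```

Run:
```python
from h import *
s=state();print(s["position"],s["contact_force"],s["wrist_torque"],s["tcp_rot"])
```

```text
[ 0.5720128  -0.03981261  0.08333618] [ 0.86021764 -2.17386188 -0.45718764] [-0.25793979 -0.1730045  -0.09611375] [9.83596055e-01 1.80384988e-01 1.06447597e-04 2.13588185e-04]
```

Emit:
apply_moves:
  deltas:
    - [[0,0,0],-0.4,-1]
    - [[0,0,0],-0.3,-1]

```text
time_s: 19.68
position: [0.5722, -0.0399, 0.0833]
tcp_rot: [0.976, 0.216, 0.0, 0.0]
contact_force: [1.2, -1.8, -1.1]
width: 0.0399
gripper_force: 25.4
```

Run:
```python
from h import *
s=state();print(s["contact_force"],s["wrist_torque"],s["tcp_rot"])
```

```text
[ 1.16718411 -1.81225251 -1.07540771] [-0.42296642 -0.23753001 -0.15955745] [9.76337369e-01 2.16252611e-01 2.40133998e-04 3.02635277e-04]
```

Emit:
apply_moves:
  deltas:
    - [[0,0,0],-0.4,-1]
    - [[0,0,0],-0.4,-1]
    - [[0,0,0],0,-1]

```text
time_s: 20.05
position: [0.5721, -0.0398, 0.0833]
tcp_rot: [0.967, 0.256, 0.0, 0.0]
contact_force: [0.8, -3.2, -1.0]
width: 0.0397
gripper_force: 25.3
```

Run:
```python
from h import *
s=state();print(s["contact_force"],s["wrist_torque"],s["tcp_rot"])
im=snap("wrist","wrist6.png")
```

```text
[ 0.76780684 -3.20408073 -0.9741591 ] [-0.3341871  -0.18004935 -0.48180005] [9.66707572e-01 2.55883651e-01 1.48667539e-04 6.84322588e-05]
```

View pics/wrist6.png

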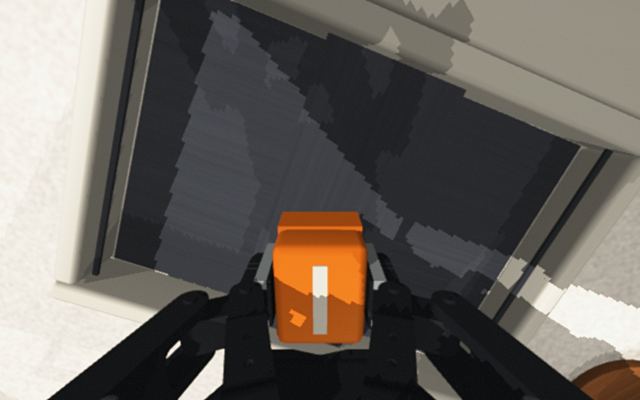

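The cap at (320,290) still sits square in the pads after about 20° of turn, so it turned along with them. I'll let it settle and re-read the torque, checking the line's angle in the world frame.

```bash
cat > line.py <<'E'
from h import *
def line(f):
    im=cv2.imread("pics/"+f).astype(int); m=np.zeros(im.shape[:2],bool); m[225:345,285:355]=True
    h=cv2.cvtColor(im.astype(np.uint8),cv2.COLOR_BGR2HSV); m&=(h[...,1]<110)&(h[...,2]>90)
    n,l,st,_=cv2.connectedComponentsWithStats(m.astype(np.uint8)); k=1+st[1:,4].argmax(); v,u=np.nonzero(l==k)
    P=np.array([ray("wrist",a,c,.092)[:2] for a,c in zip(u,v)]); c=P.mean(0); d=np.linalg.svd(P-c)[2][0]; d*=np.sign(d[0])
    q=state()["tcp_rot"]; print("line",st[k],c.round(4),np.degrees(np.arctan2(d[1],d[0])),"tool",np.degrees(2*np.arctan2(q[1],q[0])))
E
python3 - <<'E'
from line import *
line("wrist6.png")
for _ in range(3):
    s=state(); print(s["time_s"],s["wrist_torque"],s["contact_force"]); get_image("wrist")
E
```

```text
line [313 266  15  68 954] [ 0.5689 -0.0396] 29.61365145922346 tool 29.632228903719334
20.1 [-0.39458704 -0.20331414 -0.51665635] [ 0.27067266 -2.45704568  0.01918651]
20.15 [-0.4219213  -0.1795351  -0.56586697] [ 0.97625345 -2.57848519 -0.51430658]
20.2 [-0.43847998 -0.22930677 -0.58878746] [ 1.37280827 -2.96165571 -0.05479976]
```

The torque reads about −0.5 N·m although the cap followed the tool. I'll back off 3° and see how it responds.

Emit:
apply_moves:
  deltas:
    - [[0,0,0],0.25,-1]
    - [[0,0,0],0.25,-1]
    - [[0,0,0],0,-1]

```text
time_s: 20.62
position: [0.5721, -0.0398, 0.0833]
tcp_rot: [0.973, 0.231, 0.0, 0.0]
contact_force: [1.4, -4.4, -1.2]
width: 0.0397
gripper_force: 25.3
```

Run:
```python
from line import *
for _ in range(2):
    s=state(); print(s["time_s"],s["wrist_torque"],s["contact_force"],s["joint_torque"]); im=snap("wrist","wrist7.png")
line("wrist7.png")
```

```text
20.625 [-0.67546103 -0.32060897 -0.18731508] [ 1.38242124 -4.43410524 -1.15110273] [  2.47726254 -51.73761249 -18.29131901   0.77142885   0.76061212
  -0.06685717]
20.675 [-0.71000944 -0.3041981  -0.24904368] [ 1.99011767 -3.82123922 -1.08056356] [  2.555115   -51.73421144 -18.24816942   0.80385217   0.7868905
  -0.1596386 ]
line [313 266  15  68 956] [ 0.5689 -0.0395] 26.63572776873969 tool 26.733873517919434
```

Emit:
apply_moves:
  deltas:
    - [[0,0,0],0,0.4]
    - [[0,0,0],0,0.4]
    - [[0,0,0],0,0.4]
    - [[0,0,0],0,0.4]

```text
time_s: 21.22
position: [0.5719, -0.0394, 0.0833]
tcp_rot: [0.973, 0.231, -0.0, -0.0]
contact_force: [0.3, -0.6, -0.1]
width: 0.0594
gripper_force: 0.0
```

Run:
```python
from line import *
for _ in range(2):
    s=state(); print(s["time_s"],s["wrist_torque"],s["contact_force"],s["width"]); im=snap("wrist","wrist8.png")
line("wrist8.png")
```

```text
21.225 [ 0.06679639 -0.03987584  0.01747634] [ 0.25723051 -0.59769363 -0.12849749] 0.05936449084522777
21.275 [-0.01689098  0.02861366 -0.01075999] [ 0.16591446  0.46756018 -0.34447481] 0.05941350782592483
line [313 265  18  69 963] [ 0.5692 -0.0396] 23.846982514229172 tool 26.727265209180846
```

Released, the cap sprang back about 3°, so this way has a springy stop. I'll try the other way.

Emit:
apply_moves:
  deltas:
    - [[0,0,0],0.48,0.4]
    - [[0,0,0],0,-1]
    - [[0,0,0],0,-1]
    - [[0,0,0],0,-1]
    - [[0,0,0],0.5,-1]
    - [[0,0,0],0.5,-1]
    - [[0,0,0],0.5,-1]
    - [[0,0,0],0.5,-1]
    - [[0,0,0],0,-1]

```text
time_s: 22.45
position: [0.5719, -0.0394, 0.0834]
tcp_rot: [0.995, 0.104, -0.0, -0.0]
contact_force: [0.1, -0.2, 2.3]
width: 0.0395
gripper_force: 27.0
```

Run:
```python
from line import *
for _ in range(2):
    s=state(); print(s["time_s"],s["wrist_torque"],s["contact_force"],s["width"]); im=snap("wrist","wrist9.png")
line("wrist9.png")
```

```text
22.45 [ 0.11978768  0.07729159 -0.03418808] [ 0.12111557 -0.19785468  2.3084383 ] 0.03951182771323005
22.5 [ 0.07509318  0.02820333 -0.07595748] [-0.76211551 -0.23975715  2.37732412] 0.039663975473458665
line [313 266  15  68 951] [ 0.5685 -0.0386] 11.883589707727184 tool 11.914501841750608
```

Torque is near zero. I'll carry on past the starting angle.

Emit:
apply_moves:
  deltas:
    - [[0,0,0],0.5,-1]
    - [[0,0,0],0.5,-1]
    - [[0,0,0],0.5,-1]
    - [[0,0,0],0.5,-1]
    - [[0,0,0],0,-1]

```text
time_s: 23.18
position: [0.572, -0.0396, 0.0834]
tcp_rot: [1.0, -0.001, 0.0, 0.0]
contact_force: [-0.4, 0.6, 2.9]
width: 0.0392
gripper_force: 27.1
```

Run:
```python
from line import *
for _ in range(2):
    s=state(); print(s["time_s"],s["wrist_torque"],s["contact_force"],s["width"]); im=snap("wrist","wrist10.png")
line("wrist10.png")
```

```text
23.175 [ 0.12023223  0.07634834 -0.0428558 ] [-0.43714713  0.64848642  2.86624763] 0.039211486460569836
23.225 [ 0.11998135  0.09343001 -0.06085094] [-0.96232831  0.53306528  3.76039872] 0.039625551692748257
line [313 266  15  68 948] [ 0.5685 -0.0383] -0.02038631558142656 tool -0.07389125965100388
```

Ten degrees past the start and still free, so this is the loosening way.

Emit:
apply_moves:
  deltas:
    - [[0,0,0],0.6,-1]
    - [[0,0,0],0.6,-1]
    - [[0,0,0],0.6,-1]
    - [[0,0,0],0.6,-1]
    - [[0,0,0],0.6,-1]
    - [[0,0,0],0,-1]

```text
time_s: 24.02
position: [0.572, -0.0397, 0.0834]
tcp_rot: [0.988, -0.157, 0.0, 0.0]
contact_force: [-0.6, 0.0, 3.3]
width: 0.0402
gripper_force: 27.1
```

Run:
```python
from line import *
s=state(); print(s["time_s"],s["wrist_torque"],s["contact_force"],s["width"]); im=snap("wrist","wrist11.png")
line("wrist11.png")
```

```text
24.025 [ 0.00390747  0.07094072 -0.1113948 ] [-0.57730869  0.00423082  3.25370522] 0.040155143833616756
line [313 265  14  69 959] [ 0.5688 -0.0378] -18.021357579202032 tool -18.05167316962924
```

Emit:
apply_moves:
  deltas:
    - [[0,0,0],0.7,-1]
    - [[0,0,0],0.7,-1]
    - [[0,0,0],0.7,-1]
    - [[0,0,0],0.7,-1]
    - [[0,0,0],0.7,-1]
    - [[0,0,0],0.7,-1]
    - [[0,0,0],0.7,-1]
    - [[0,0,0],0.7,-1]
    - [[0,0,0],0.7,-1]
    - [[0,0,0],0.7,-1]

```text
time_s: 25.32
position: [0.572, -0.0404, 0.0834]
tcp_rot: [0.865, -0.501, 0.0, 0.001]
contact_force: [-2.0, -3.8, 3.6]
width: 0.04
gripper_force: 27.2
```

Run:
```python
from line import *
s=state(); print(s["time_s"],s["wrist_torque"],s["contact_force"],s["width"]); im=snap("wrist","wrist12.png")
line("wrist12.png")
```

```text
25.325 [-0.49062749  0.16739319  0.11979171] [-1.99503202 -3.79461181  3.59872204] 0.039976282047030326
line [313 265  14  69 962] [ 0.5697 -0.0373] -60.345463872097135 tool -60.345884256152736
```

I'm at the best angle. I'll lift 6 mm gently and check the pull.

Emit:
apply_moves:
  deltas:
    - [[0,0,0],0,-1]
    - [[0,0,-0.08],0,-1]
    - [[0,0,-0.08],0,-1]
    - [[0,0,-0.08],0,-1]
  grip_force: 35

```text
time_s: 25.88
position: [0.5718, -0.0402, 0.0882]
tcp_rot: [0.866, -0.5, -0.0, 0.001]
contact_force: [1.7, -5.0, -5.7]
width: 0.0399
gripper_force: 35.9
```

Emit:
apply_moves:
  deltas:
    - [[0,0,-0.12],0,-1]
    - [[0,0,-0.12],0,-1]
    - [[0,0,-0.12],0,-1]

```text
time_s: 26.25
position: [0.5716, -0.0399, 0.0973]
tcp_rot: [0.866, -0.501, -0.001, 0.0]
contact_force: [-1.1, -1.4, -2.8]
width: 0.0396
gripper_force: 36.3
```

It's free, with only its weight on the wrist. I'll lift it to about 11 cm.

Emit:
apply_moves:
  deltas:
    - [[0,0,-0.4],0,-1]
    - [[0,0,-0.5],0,-1]
    - [[0,0,-0.5],0,-1]
    - [[0,0,-0.5],0,-1]
    - [[0,0,-0.5],0,-1]
    - [[0,0,-0.5],0,-1]
    - [[0,0,-0.5],0,-1]
    - [[0,0,-0.4],0,-1]
    - [[0,0,0],0,-1]
    - [[0,0,0],0,-1]

```text
time_s: 27.5
position: [0.5717, -0.0396, 0.1929]
tcp_rot: [0.865, -0.501, -0.0, 0.0]
contact_force: [0.3, -0.7, -2.4]
width: 0.0397
gripper_force: 36.3
```

Run:
```python
from h import *
s=state();print(s["position"],s["contact_force"],s["gripper_force"])
for c in ("scene","side"):
    snap(c,c+"9.png"); marks(c,["lid_handle","lid_hinge","cap"])
```

```text
[ 0.57167652 -0.03955571  0.19287257] [ 0.26389465 -0.74322531 -2.38531376] 36.34288287721574
scene lid_handle [([0.6578, -0.0217, 0.2905], 0.65)]
scene lid_hinge [([0.686, -0.0169, 0.0683], 0.67), ([0.5704, -0.0363, 0.1844], 0.31)]
scene cap [([0.5702, -0.0371, 0.1634], 0.84)]
side lid_handle [([0.6645, -0.021, 0.2923], 0.91)]
side lid_hinge [([0.6847, -0.0173, 0.0698], 0.56)]
side cap [([0.5716, -0.0367, 0.1572], 0.56)]
```

View pics/side9.png

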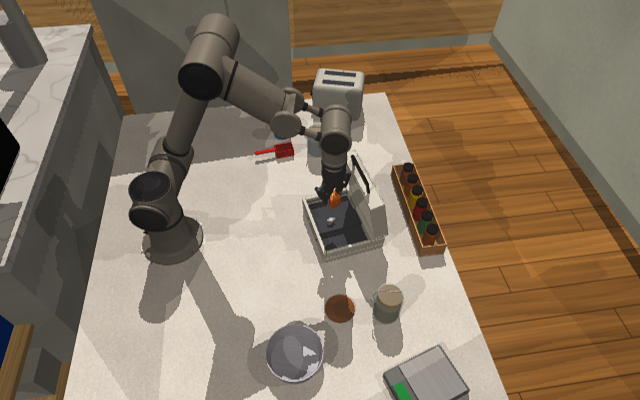

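The cap hangs in the gripper at (335,198) above the bare stud at (331,221), its underside at z≈0.16. The lid still stands at about 78°, clear of the arm. I'll hand in.

```bash
python3 -c "
from workcell import ticket
print(ticket.close_job())"
```

```text
the job is handed in; nothing more can be done
None
```

The job is handed in at about 27.6 s, verdict not shown: the lid stands at about 78°, the cap came off turning clockwise from above and is held about 11 cm above the web, and the other items look undisturbed. I first tried it the wrong way and turned it about 20° to 0.6 N·m before noticing the stop was springy; no failure was reported then.

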